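# Seat the bayonet filter collar on the cooling head

### The job

Lift the grey dust hood off the white cooling head and stand it upright in the steel parts tray, letting go of it. Then turn the knurled collar under it until its hidden keyways drop over the pins, push it fully home against its spring, and finish while still holding it pushed home with the gripper. Leave the bottle, the beaker and the tube rack where they are.

Things in the scene. Friction and masses are not known exactly. Their poses are not given: they have to be found in the camera images.
- head: white plastic cooling head, fixed: round part 170 mm across and 60 mm high, origin at the centre of its underside, under the port; on its own +x side a box as high and 110 mm wide reaches out to 190 mm and carries two hose barbs 100 mm high, 140 mm from the port's axis
- port (a point): centre of the top face of the steel flange (56 mm across) on the head's round part, 64 mm above the bench; z is up. A 26 mm spigot with three radial pins 120 degrees apart stands on it, all hidden inside the collar; the angle of the pins differs each time and is not told.
- collar: aluminium bayonet collar under the hood, an upright knurled cylinder 50 mm across, 46 mm high, loose on the spigot, about 160 g; origin at the centre of its underside, z up. It starts resting on the pins, underside 10 mm above the flange, and turns either way. Inside are three keyways 120 degrees apart, one along its x axis. Home is pushed 10 mm straight down, underside on the flange.
- collar_top (a point): centre of the collar's flat closed top, 46 mm above its underside. A keyway fits within 0.12 rad of the right angle; the next fit is 0.3 to 1.8 rad of turning away, whichever way it is turned. A spring plunger inside (0.7 N per mm, 6 N at home, about none at the start) means that it must be pushed to drop and rises several mm if let go.
- hood: grey plastic dust hood, an upside-down round cup 68 mm across and 74 mm high (inside 62 mm across, 70 mm deep) with a knob on top, about 120 g; origin at the centre of its open lower rim, z up. At first it stands on the cooling head, 60 mm above the bench, loosely over the collar and flange without touching them. It must be lifted at least 65 mm straight up to clear the collar.
- hood_knob (a point): centre of the top of the hood's knob, an upright cylinder 24 mm across and 30 mm high, 104 mm above the hood's lower rim
- tray_in (a point): centre of the inner floor of the open square steel parts tray, fixed to the bench, 150 mm by 150 mm outside, 22 mm high, walls 5 mm thick, floor 5 mm above the bench
- rack: white block with six holes for tubes, 70 by 130 by 45 mm, bystander; origin at the centre of its underside
- bottle: amber bottle 68 mm across, 140 mm high, bystander; origin at the centre of its underside
- beaker: white open beaker 70 mm across, 90 mm high, bystander; origin at the centre of its underside
Not all that is in view belongs to the job. Of the things that look like the part that bears tray_in, the largest one is meant.

How it is judged:
By the outcome, as a careful person would: the job done as asked, in the order asked, and still so for the second after the job is handed in, while the arm keeps its last pose, push and grip.
It also fails if it takes over 58 s, if anything falls off the work surface, if the arm or the gripper's body presses on something with over 40 N, if the wrist force passes 120 N, or if a joint passes its speed limit or range.

### The arm

A 7-joint arm with a two-finger parallel gripper is mounted at the origin on the work surface. World frame = base frame: x ahead of the robot, y to its left, z up, the work surface at z = 0. Lengths are in mm, angles in rad, forces in N, time in s.
With the tool pointing down it reaches from about 400 to 875 mm from the base axis. Payload 4.4 kg.
Tool frame: the origin (TCP) lies midway between the tips of the shut fingers; the grasp point (between the pads) lies 19 mm behind it (ctrl.grip_point_offset is the distance from the TCP to the grasp point, in mm); z points along the fingers, x is the direction in which the jaws open and shut, and the axes are right-handed (so a half turn about z gives the same grasp; the last joint's range is limited). The gripper opens to 85 mm and grips with 20 to 120 N. Pads are 22 mm wide; open, the fingers measure 114 mm over their backs; the gripper's body (76 mm by 85 mm) begins 54 mm behind the grasp point. The pads swing forward as they close: fully open they stand 13 mm farther back than shut.
Start: joints at [-1.307, 0.628, 0.038, 1.517, -0.027, 0.996, -0.02], TCP at [210.481, 614.992, 231.313] pointing down, gripper open.
Joint ranges: [-3.06, 3.06], [-0.37, 2.12], [-1.25, 1.32], [0.18, 2.47], [-1.1, 4.24], [0.23, 1.98], [-2.94, 2.94]. Speed limits (rad/s): [2.57, 2.57, 3.14, 3.14, 3.14, 3.14, 3.14].

### API

Orientations are given as [roll, pitch, yaw] about the fixed x, y, z axes, in that order (R = Rz(yaw) Ry(pitch) Rx(roll)).
In Python, from cell import ctrl, viewer gives the robot as it stands.
- The arm moves only by the tool apply_moves, never from a script. Its argument "series" is a list that holds one entry, the list of rows, each a list of 6 numbers: the shift along the tool's x, y, z normalised to -1 to 1, where 1 is 50 mm, then the turn, a rotation vector about the tool's x, y, z normalised to -1 to 1, where 1 is 6 degrees. In form: [[[tx, ty, tz, rx, ry, rz], ...]]. A call has exactly 5 rows; each row shifts and turns the commanded pose from where the row before left it, along the tool's axes as they then stand; what a row does not reach is not made up. A row lasts 1/8 s, in which the tool goes at most 62.5 mm and 10.7 degrees, less where a joint would pass 70% of its speed; a pose out of reach is approached as far as the arm can. A call with a number of a shift or a turn outside -1 to 1 is refused whole. A call with a gripper value outside its range is refused whole. "claw" is the gripper command: -1 is shut, 1 is fully open, values between are in proportion, set as the call begins (left out, the last holds). The fingers move at their own pace and stop on an object; the grip force is fixed at half the most. Time passes only in rows, so rows that do not move let the fingers close, or fill a call up. It gives the time, the measured TCP pose, the force and the opening at its end, in the units of the state.
- ctrl.read_state(): the state, without advancing time (a new reading comes with each control period).
- viewer.get_image(name): name is "scene" or "side" or "wrist"; returns the picture (420x560x3 uint8, blue, green, red); there is no depth.
- viewer.camera_info(name): a dict with "K" (3x3 intrinsics, pixels), "R" (3x3) and "t" (3): a world point X has camera coordinates R X + t. Camera axes: x right, y down, z forward; pixel columns grow to the right and rows downward; lengths in mm; the calibration is good to about 2 mm. The wrist camera is an equidistant fisheye: a pixel r from the principal point sees the ray r / f radians off the axis. A picture is of the moment at which its call begins: read the wrist's pose just before it. camera_info takes no time and is no camera call; for the wrist camera it gives the pose at the moment of the call.
- ctrl.finish_job(): hands the job in, once; it reports no verdict.
Trained networks look in the newest picture that a camera, given by its name, has taken for a name from the list of things; names that differ only in an ending like _2 or _b are one class to them, and where a whole thing is asked for, a point or a joint stands for the part that bears it (a point fixed in the world has none). Each returns a list of dicts, best first, with "score" (0 to 1); they miss things now and then, are a little off and sometimes report something else, mostly with a low value. They report only what shows in the picture. A call takes as long as a camera call. They do not tell look-alikes from the thing itself.
- viewer.find_in(camera, label): "location" ([column, row] as shares, 0 to 1, of the picture: columns of its width, rows of its height, amid what is visible of it).
The state is a dict: "clock": time; "qpos": joint angles; "qd": joint speeds; "tau": joint torques, N m; "eef_pos": TCP position; "tool_rot": TCP orientation; "force": force on the tool from outside, world axes, zero at the start; "torque": the same for the moment, N m; "width": finger opening in mm.
Only numpy, scipy, OpenCV 4.12 (cv2) and the standard library are available. Lean on these libraries where they do the work, as an engineer would, in place of code of your own. Each camera call takes 0.05 s, during which the arm holds its last target. There are 200 camera calls.

## Working session

There is one attempt and no reset: what is moved stays moved. The work goes in short steps, Python scripts to look and compute and a tool call to move; the robot and the scene stay as the last step left them, time stands still between calls to the robot, and variables do not carry over. Pictures are saved under pics/ and viewed, about 8 in all and at most 12, crops included, and the job is handed in when it is done.

Besides the shell and the picture viewer there is one more tool, called after "Call:" as name(argument=value, ...) on one line, values as JSON. apply_moves: Moves the arm, as the interface text tells. Scaled input: -1 to 1 covers 50 mm each way for a shift and 6 degrees each way for a turn. Its arguments: {"type":"object","properties":{"series":{"type":"array","items":{"type":"array","items":{"type":"array","items":{"type":"number"}}}},"claw":{"type":"number"}},"required":["series"]}

```bash
mkdir -p pics; ls
python3 - <<'E'
from cell import ctrl, viewer
import cv2, numpy as np
for n in ("scene","side"):
    im=viewer.get_image(n); cv2.imwrite(f"pics/{n}0.png",im)
    for l in ("hood","hood_knob","head","tray_in","rack","bottle","beaker","collar"):
        r=viewer.find_in(n,l); print(n,l,[(round(d['location'][0]*560),round(d['location'][1]*420),round(d['score'],2)) for d in r[:4]])
    c=viewer.camera_info(n); print(np.round(c['K'],1).tolist(),np.round(c['R'],3).tolist(),np.round(c['t'],1).tolist())
s=ctrl.read_state();print(s)
a=cv2.imread("pics/scene0.png");b=cv2.imread("pics/side0.png")
cv2.imwrite("pics/both.png",cv2.resize(np.vstack([a,b]),None,fx=.71,fy=.71))
E
```

```text
pics
scene hood [(227, 207, 0.96)]
scene hood_knob [(226, 208, 0.96), (130, 193, 0.44)]
scene head [(210, 237, 0.63)]
scene tray_in [(378, 232, 0.66), (336, 272, 0.62)]
scene rack [(200, 161, 0.75)]
scene bottle [(283, 313, 0.73)]
scene beaker []
scene collar [(227, 204, 0.34)]
[[472.1, 0.0, 282.1], [0.0, 472.1, 214.3], [0.0, 0.0, 1.0]] [[-0.728, 0.685, 0.013], [0.525, 0.569, -0.633], [-0.441, -0.454, -0.774]] [292.3, -236.1, 1713.9]
side hood [(337, 229, 0.59)]
side hood_knob [(334, 228, 0.55), (350, 247, 0.4)]
side head []
side tray_in [(246, 206, 0.81), (209, 177, 0.59), (184, 228, 0.57)]
side rack []
side bottle [(299, 171, 0.66)]
side beaker [(457, 285, 0.85)]
side collar []
[[418.9, 0.0, 280.9], [0.0, 418.9, 209.7], [0.0, 0.0, 1.0]] [[0.847, -0.531, -0.022], [-0.352, -0.529, -0.772], [0.399, 0.661, -0.635]] [-365.3, 306.9, 1011.4]
{'clock': 0.9, 'qpos': array([-1.30677184,  0.62835314,  0.03851368,  1.51740336, -0.02701286,
        0.99624518, -0.01997259]), 'qd': array([-2.71785286e-04, -3.59297363e-04, -8.85952152e-04,  2.29409323e-04,
       -3.96373791e-04,  1.61444313e-05,  1.38868732e-03]), 'tau': array([-3.97048789e-04, -5.63254702e+01,  1.22572348e+00, -1.93781769e+01,
        1.10858458e-02,  1.49346994e-03, -7.73890775e-06]), 'eef_pos': array([210.50946009, 615.0061477 , 231.34298606]), 'tool_rot': array([-3.14154929e+00, -1.08717846e-04,  1.24095610e+00]), 'force': array([-0.78867395, -0.24033892, -0.18201479]), 'torque': array([ 0.00801622, -0.04301714,  0.03741169]), 'width': 85.24811800773205}
```

View pics/scene0.png

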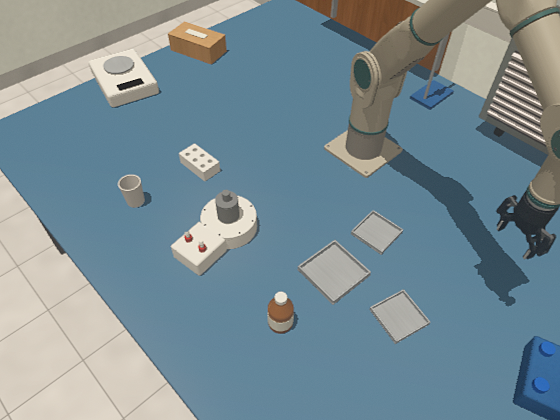

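View pics/side0.png

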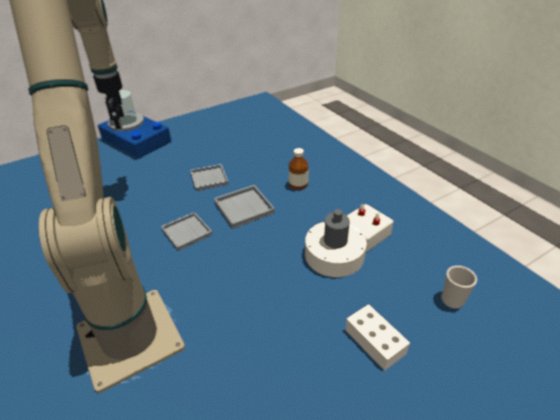

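Scene: hood with knob at about (227,205) on the head, bottle (281,312), beaker (131,190), rack (200,161). Three tray-like things: (335,271), (377,231), (400,315). The one at (335,271) (side view: 245,206) looks the largest. I'll confirm it in an enlarged crop and by measuring.

Run:
```python
import cv2, numpy as np
a=cv2.imread("pics/scene0.png");b=cv2.imread("pics/side0.png")
r=lambda im,x,y,w,h,f:cv2.resize(im[y:y+h,x:x+w],None,fx=f,fy=f,interpolation=cv2.INTER_CUBIC)
# scene trays x290-440,y205-345 ; hood  x190-265,y180-280 x4
c1=r(a,290,205,150,140,2.5); c2=r(b,155,155,125,100,3)
h1=r(a,165,180,100,70,4); h2=r(b,300,200,100,70,4)
W=800;o=np.zeros((350+280,800,3),np.uint8)
o[:350,:375]=c1;o[:300,400:775]=c2;o[350:,:400]=h1;o[350:,400:]=h2
cv2.imwrite("pics/crop.png",o[:600])
```

```text
(no output)
```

View pics/crop.png

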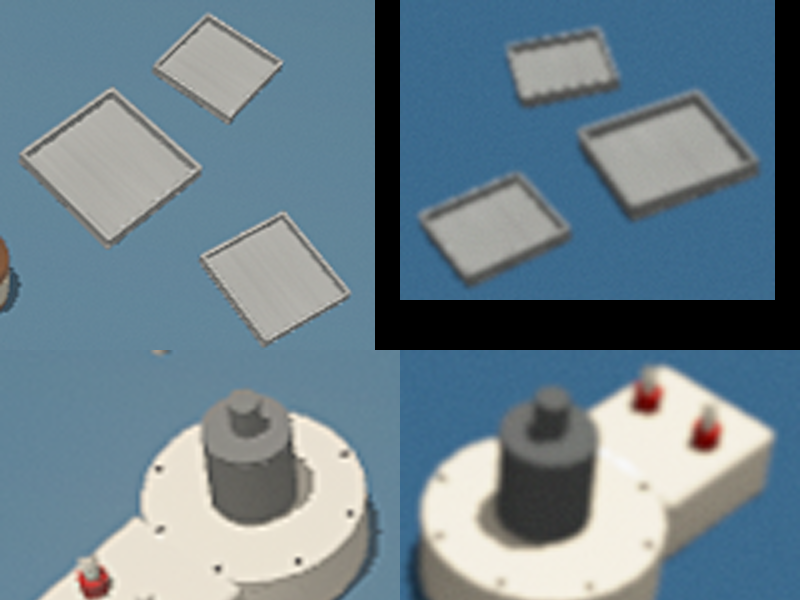

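The crop confirms it: the tray at scene (335,271) / side (245,206) is clearly larger than the other two. The knob top is at scene (226,192) and side (338,211.5).

```bash
cat > h.py <<'E'
from cell import ctrl, viewer
import numpy as np
from scipy.spatial.transform import Rotation as Ro
def plane(n,uv,z):
    c=viewer.camera_info(n);K,R,t=map(np.array,(c['K'],c['R'],c['t']))
    o=-R.T@t; d=R.T@np.linalg.solve(K,[uv[0],uv[1],1]); return o+d*(z-o[2])/d[2]
def proj(n,X):
    c=viewer.camera_info(n);K,R,t=map(np.array,(c['K'],c['R'],c['t']))
    p=K@(R@np.array(X,float)+t); return p[:2]/p[2]
def tri(a,b):
    A=[];B=[]
    for n,uv in (('scene',a),('side',b)):
        c=viewer.camera_info(n);P=np.array(c['K'])@np.c_[c['R'],c['t']]
        for i in (0,1): r=uv[i]*P[2]-P[i];A.append(r[:3]/np.linalg.norm(r[:3]));B.append(-r[3]/np.linalg.norm(r[:3]))
    return np.linalg.lstsq(np.array(A),np.array(B),rcond=None)[0]
def delta(pos,yaw):
    """tool-frame moves from commanded-ish (measured) pose to a down pose: units of rows"""
    s=ctrl.read_state();R=Ro.from_euler('xyz',s['tool_rot'])
    G=Ro.from_euler('xyz',[np.pi,0,yaw])
    return np.round(R.inv().apply(np.array(pos)-s['eef_pos'])/50,3), np.round((R.inv()*G).as_rotvec(degrees=True)/6,3)
E
python3 - <<'E'
from h import *
np.set_printoptions(precision=1,suppress=True)
print('knob',tri((226.2,192),(338,211.5)),plane('scene',(226.2,192),164),plane('side',(338,211.5),164))
for nm,cs in (('T',[(298.8,267),(334.8,241),(370,273),(334,300.5)]),('s1',[(352,232.2),(374,211),(402.8,230.6),(382,253)]),('s2',[(371,308),(404,290.4),(430,322.5),(396.5,341)])):
    P=np.array([plane('scene',c,22) for c in cs]);print(nm,P.mean(0),[np.linalg.norm(P[i]-P[i-1]) for i in range(4)]);print(P[:,:2].tolist())
cs=[(155+(583-400)/3,155+132/3),(155+(698-400)/3,155+93/3),(155+(757-400)/3,155+160/3),(155+(632-400)/3,155+207/3)]
P=np.array([plane('side',c,22) for c in cs]);print('Tside',P.mean(0),[np.linalg.norm(P[i]-P[i-1]) for i in range(4)])
print('barb',plane('side',(362,205.5),100),plane('side',(377,215),100))
print('bottle',plane('scene',(280,297),140),'beaker',plane('scene',(131,181),90),'rack',plane('scene',(200,156),45))
E
```

```text
knob [579.  -51.3 162.3] [578.5 -48.9 164. ] [579.2 -53.8 164. ]
T [466.9 288.7  22. ] [np.float64(143.47898417482457), np.float64(145.15476193305983), np.float64(146.0413931492242), np.float64(141.4884510349149)]
[[535.7048061561192, 212.6107192506791], [390.7525480949072, 220.27543025626062], [400.0542200786348, 366.0203012166941], [541.1863341482173, 355.9849559555746]]
s1 [266.9 284.9  22. ] [np.float64(112.00233549241857), np.float64(115.5759877664462), np.float64(110.86597261363578), np.float64(113.00401061168678)]
[[327.4216243672056, 233.4771110878179], [212.16054095032075, 224.9511743207737], [207.6249652145525, 335.7243318830304], [320.22693577371797, 345.2481252721717]]
s2 [442.4 507.5  22. ] [np.float64(109.50418008872391), np.float64(113.44574776518846), np.float64(111.03833087821945), np.float64(111.00794581956899)]
[[484.2232089108012, 440.1442819805545], [374.18406379596945, 467.7363864381664], [401.88106416360597, 575.2649272766623], [509.16924719526753, 546.7691413277706]]
Tside [463.6 275.5  22. ] [np.float64(142.68303388221662), np.float64(141.67474080728576), np.float64(141.15310970073247), np.float64(146.6114728387989)]
barb [705.2 -12.3 100. ] [712.3 -68.5 100. ]
bottle [688.6 294.8 140. ] beaker [ 730.5 -342.1   90. ] rack [ 479.3 -328.3   45. ]
```

```bash
python3 -c "
from h import *
print(delta((579,-51,215),1.241))"
```

```text
(array([-10.215,  11.287,   0.325]), array([-0.   , -0.001, -0.   ]))
```

Call:
apply_moves(series=[[[-0.68, 0.75, 0, 0, 0, 0], [-0.68, 0.75, 0, 0, 0, 0], [-0.68, 0.75, 0, 0, 0, 0], [-0.68, 0.75, 0, 0, 0, 0], [-0.68, 0.75, 0, 0, 0, 0]]], claw=1)

```text
clock: 1.52
eef_pos: [333.7, 392.1, 231.6]
tool_rot: [3.141, -0.001, 1.241]
force: [0.6, 0.4, 0.5]
width: 85.4
```

Call:
apply_moves(series=[[[-0.68, 0.75, 0, 0, 0, 0], [-0.68, 0.75, 0, 0, 0, 0], [-0.68, 0.75, 0, 0, 0, 0], [-0.68, 0.75, 0, 0, 0, 0], [-0.68, 0.75, 0, 0, 0, 0]]])

```text
clock: 2.15
eef_pos: [456.0, 170.5, 231.6]
tool_rot: [3.141, -0.001, 1.241]
force: [0.3, 0.0, 0.9]
width: 85.6
```

Call:
apply_moves(series=[[[-0.68, 0.75, 0, 0, 0, 0], [-0.68, 0.75, 0, 0, 0, 0], [-0.68, 0.75, 0, 0, 0, 0], [-0.68, 0.75, 0, 0, 0, 0], [0, 0, 0, 0, 0, 0]]])

```text
clock: 2.78
eef_pos: [554.6, -10.6, 231.4]
tool_rot: [3.139, 0.002, 1.233]
force: [0.1, 0.6, -0.3]
width: 85.5
```

Run:
```python
from h import *
import cv2
print(delta((579,-51,215),1.241), ctrl.read_state()['clock'])
c=viewer.camera_info('wrist');print(c, ctrl.read_state()['eef_pos'])
im=viewer.get_image('wrist');cv2.imwrite('pics/w1.png',im)
for l in('hood_knob','hood','collar','head'):print(l,[(np.round(np.array(d['location'])*[560,420]),round(d['score'],2)) for d in viewer.find_in('wrist',l)])
```

```text
(array([-0.599,  0.727,  0.331]), array([ 0.024,  0.019, -0.074])) 2.775
{'K': array([[325.1922621 ,   0.        , 279.15905259],
       [  0.        , 325.1922621 , 205.58636891],
       [  0.        ,   0.        ,   1.        ]]), 'R': array([[ 3.30213033e-01,  9.43906047e-01, -8.53317936e-04],
       [ 9.07579611e-01, -3.17256065e-01,  2.75041521e-01],
       [ 2.59342634e-01, -9.15967487e-02, -9.61431970e-01]]), 't': array([-173.59269831, -542.9419643 ,  233.61824367])} [554.60675642 -10.63815935 231.39191094]
hood_knob [(array([249., 243.]), 0.65)]
hood [(array([246., 237.]), 0.59)]
collar []
head [(array([287., 231.]), 0.79)]
```

View pics/w1.png

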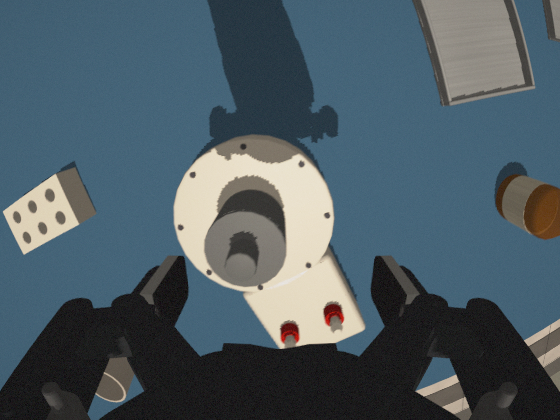

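Wrist view: knob top at (242,265), head disc centre at about (253,213), barbs at (289,335) and (334,318), no contact anywhere.

```bash
cat >> h.py <<'E'
def wplane(uv,z,c=None):
    c=c or viewer.camera_info('wrist');K,R,t=map(np.array,(c['K'],c['R'],c['t']))
    d=(np.array(uv)-K[:2,2])/K[0,0];r=np.linalg.norm(d)
    v=np.r_[d/r*np.sin(r),np.cos(r)] ;o=-R.T@t;w=R.T@v
    return o+w*(z-o[2])/w[2]
E
python3 - <<'E'
from h import *
print(wplane((242,265),164),wplane((253.5,213),60),wplane((245,245),134))
print([wplane(p,100)[:2] for p in((289,345),(334,325))])
E
```

```text
[577.26730814 -39.32293743 164.        ] [570.74245509 -36.11421393  60.        ] [574.13174336 -38.8786813  134.        ]
[array([711.4748903 , -45.27312035]), array([701.65100253,   7.18204495])]
```

Run:
```python
from h import *
c={'K': [[325.1922621 ,0,279.15905259],[0,325.1922621 , 205.58636891],[0,0,1]], 'R':[[ 3.30213033e-01,  9.43906047e-01, -8.53317936e-04],[ 9.07579611e-01, -3.17256065e-01,  2.75041521e-01],[ 2.59342634e-01, -9.15967487e-02, -9.61431970e-01]], 't':[-173.59269831, -542.9419643 ,  233.61824367]}
print(ctrl.read_state()['eef_pos'])
print(wplane((242,265),164,c),wplane((253.5,213),60,c),wplane((245,245),134,c))
print(delta((578,-51,200),1.241))
```

```text
[552.51356274  -3.60069285 231.28477348]
[579.25321665 -46.92696931 164.        ] [572.93898839 -43.99851149  60.        ] [576.1671606  -46.54801758 134.        ]
(array([-0.734,  0.788,  0.625]), array([-0.007, -0.007,  0.024]))
```

Call:
apply_moves(series=[[[-0.34, 0.38, 0, 0, 0, 0], [-0.34, 0.38, 0.2, 0, 0, 0], [0, 0, 0, 0, 0, 0.02], [0, 0, 0, 0, 0, 0], [0, 0, 0, 0, 0, 0]]])

```text
clock: 3.65
eef_pos: [577.7, -48.2, 221.6]
tool_rot: [-3.141, -0.001, 1.241]
force: [0.0, 0.1, -0.3]
width: 85.3
```

Run:
```python
from h import *
import cv2,pickle
print(ctrl.read_state()['eef_pos'])
c=viewer.camera_info('wrist');pickle.dump(c,open('c2.pkl','wb'))
im=viewer.get_image('wrist');cv2.imwrite('pics/w2.png',im)
print(ctrl.read_state()['eef_pos'])
```

```text
[577.72641104 -48.19016593 221.61032965]
[577.80710598 -48.4590967  221.65234953]
```

View pics/w2.png

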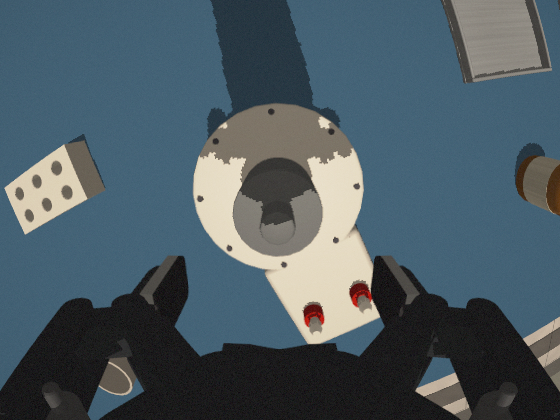

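Run:
```python
from h import *
import pickle
c=pickle.load(open('c2.pkl','rb'))
print(wplane((278,228),164,c),wplane((278,187),60,c),wplane((278,214),134,c))
```

```text
[580.64134269 -49.09578345 164.        ] [576.54289836 -47.85135462  60.        ] [580.39146825 -49.05478459 134.        ]
```

The TCP is within about 2 mm of the knob axis at (578.5, -48.5). Descending to grip.

Call:
apply_moves(series=[[[0, 0.02, 0.4, 0, 0, 0], [0, 0, 0.5, 0, 0, 0], [0, 0, 0.5, 0, 0, 0], [0, 0, 0.24, 0, 0, 0], [0, 0, 0, 0, 0, 0]]])

```text
clock: 4.32
eef_pos: [578.5, -49.8, 138.9]
tool_rot: [-3.14, 0.0, 1.239]
force: [-0.6, -0.8, 0.8]
width: 85.5
```

Call:
apply_moves(series=[[[0, 0, 0, 0, 0, 0], [0, 0, 0, 0, 0, 0], [0, 0, 0, 0, 0, 0], [0, 0, 0, 0, 0, 0], [0, 0, 0, 0, 0, 0]]], claw=-1)

```text
clock: 4.95
eef_pos: [579.4, -50.1, 140.0]
tool_rot: [3.14, -0.001, 1.239]
force: [-0.4, 1.4, 5.8]
width: 22.2
```

Call:
apply_moves(series=[[[0, 0, -0.1, 0, 0, 0], [0, 0, -0.25, 0, 0, 0], [0, 0, -0.4, 0, 0, 0], [0, 0, -0.5, 0, 0, 0], [0, 0, -0.5, 0, 0, 0]]])

```text
clock: 5.58
eef_pos: [578.7, -50.3, 228.0]
tool_rot: [-3.142, 0.0, 1.239]
force: [0.9, 0.7, -1.7]
width: 22.0
```

Call:
apply_moves(series=[[[0, 0, -0.2, 0, 0, 0], [0, 0, -0.1, 0, 0, 0], [0, 0, 0, 0, 0, 0], [0, 0, 0, 0, 0, 0], [0, 0, 0, 0, 0, 0]]])

```text
clock: 6.2
eef_pos: [578.5, -50.2, 241.1]
tool_rot: [-3.14, 0.0, 1.239]
force: [0.7, -0.2, -1.1]
width: 22.1
```

Run:
```python
from h import *
import cv2
print(ctrl.read_state()['width'],delta((466,284,243),1.241))
a=viewer.get_image('scene');b=viewer.get_image('side')
cv2.imwrite('pics/lift.png',np.hstack([cv2.resize(a[110:290,120:300],None,fx=2.2,fy=2.2),cv2.resize(b[120:300,250:430],None,fx=2.2,fy=2.2)]))
```

```text
22.140354268368217 (array([ 5.585, -4.305, -0.035]), array([-0.013,  0.004, -0.02 ]))
```

View pics/lift.png

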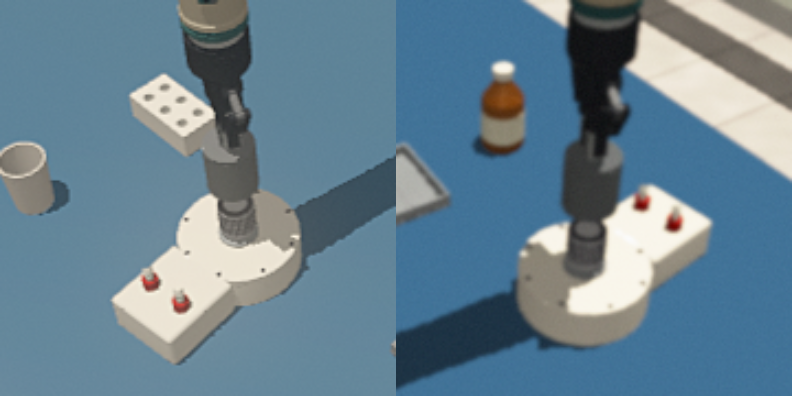

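The hood hangs upright and clear of the collar: scene crop (232,165), with the collar visible below at (237,222). Moving over the tray.

Call:
apply_moves(series=[[[0.3, -0.23, 0, 0, 0, 0], [0.6, -0.46, 0, 0, 0, 0], [0.6, -0.46, 0, 0, 0, 0], [0.6, -0.46, 0, 0, 0, 0], [0.6, -0.46, 0, 0, 0, 0]]])

```text
clock: 6.92
eef_pos: [523.7, 113.8, 241.9]
tool_rot: [-3.141, -0.001, 1.24]
force: [-0.4, 0.2, -0.9]
width: 21.7
```

Call:
apply_moves(series=[[[0.6, -0.46, 0, 0, 0, 0], [0.6, -0.46, 0, 0, 0, 0], [0.6, -0.46, 0, 0, 0, 0], [0.6, -0.46, 0, 0, 0, 0], [0.3, -0.23, 0, 0, 0, 0]]])

```text
clock: 7.55
eef_pos: [469.1, 275.8, 241.8]
tool_rot: [-3.14, -0.001, 1.243]
force: [-0.2, -0.7, -1.6]
width: 22.4
```

Call:
apply_moves(series=[[[0.19, -0.17, 0, 0, 0, 0], [0, 0, 0, 0, 0, 0], [0, 0, 0, 0, 0, 0], [0, 0, 0, 0, 0, 0], [0, 0, 0, 0, 0, 0]]])

```text
clock: 8.18
eef_pos: [466.6, 283.5, 241.8]
tool_rot: [3.141, 0.0, 1.238]
force: [-0.5, -0.0, -0.8]
width: 22.0
```

Run:
```python
from h import *
import cv2
s=ctrl.read_state();print(s['width'],s['eef_pos'],delta((466,284,90),1.241))
a=viewer.get_image('scene');b=viewer.get_image('side')
cv2.imwrite('pics/tray.png',np.hstack([cv2.resize(a[180:320,260:430],None,fx=2.3,fy=2.3),cv2.resize(b[120:260,160:330],None,fx=2.3,fy=2.3)]))
```

```text
22.04358621201226 [466.62735105 283.54120323 241.8442192 ] (array([ 0.005, -0.015,  3.037]), array([ 0.002,  0.001, -0.033]))
```

View pics/tray.png

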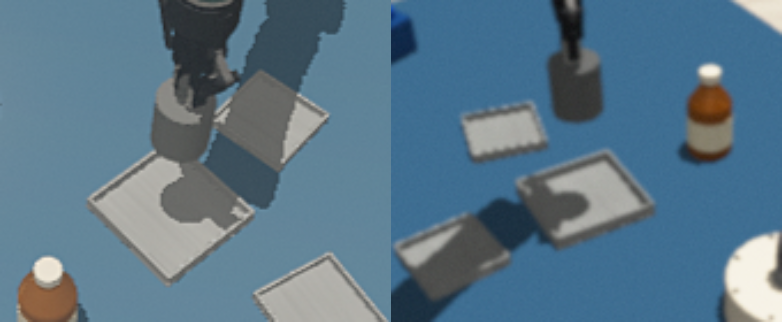

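The hood is over the big tray; its projected centre agrees with the tray centre. Lowering it.

Call:
apply_moves(series=[[[0, 0, 0.4, 0, 0, 0], [0, 0, 0.8, 0, 0, 0], [0, 0, 0.8, 0, 0, 0], [0, 0, 0.6, 0, 0, 0], [0, 0, 0.3, 0, 0, 0]]])

```text
clock: 8.9
eef_pos: [465.7, 283.8, 95.3]
tool_rot: [-3.14, 0.002, 1.239]
force: [-0.6, 1.1, -0.0]
width: 22.0
```

Call:
apply_moves(series=[[[0, 0, 0.1, 0, 0, 0], [0, 0, 0.05, 0, 0, 0], [0, 0, 0.04, 0, 0, 0], [0, 0, 0, 0, 0, 0], [0, 0, 0, 0, 0, 0]]])

```text
clock: 9.52
eef_pos: [466.5, 284.4, 87.7]
tool_rot: [3.141, -0.001, 1.239]
force: [0.5, 0.2, -0.9]
width: 21.9
```

Call:
apply_moves(series=[[[0, 0, 0.02, 0, 0, 0], [0, 0, 0.02, 0, 0, 0], [0, 0, 0.02, 0, 0, 0], [0, 0, 0, 0, 0, 0], [0, 0, 0, 0, 0, 0]]])

```text
clock: 10.15
eef_pos: [466.2, 284.3, 84.9]
tool_rot: [-3.142, -0.0, 1.239]
force: [-0.5, -0.1, 5.4]
width: 22.0
```

Contact is felt at TCP z 85, as expected. Releasing and retreating straight up.

Call:
apply_moves(series=[[[0, 0, 0, 0, 0, 0], [0, 0, 0, 0, 0, 0], [0, 0, 0, 0, 0, 0], [0, 0, 0, 0, 0, 0], [0, 0, 0, 0, 0, 0]]], claw=1)

```text
clock: 10.78
eef_pos: [466.2, 284.3, 84.2]
tool_rot: [-3.142, 0.0, 1.239]
force: [-0.3, 0.1, -0.5]
width: 85.0
```

Call:
apply_moves(series=[[[0, 0, -0.1, 0, 0, 0], [0, 0, -0.5, 0, 0, 0], [0, 0, -0.9, 0, 0, 0], [0, 0, -0.7, 0, 0, 0], [0, 0, -0.3, 0, 0, 0]]])

```text
clock: 11.4
eef_pos: [467.1, 284.8, 211.6]
tool_rot: [3.139, -0.003, 1.239]
force: [0.7, -0.4, -0.2]
width: 85.2
```

Run:
```python
from h import *
print(ctrl.read_state()['eef_pos'],delta((577,-48,208),1.241))
print(plane('scene',(227.7,202.3),120), tri((227.7,202.3),(250+187/2.2,120+229/2.2)))
```

```text
[467.12532983 284.78669417 211.57016243] (array([-5.576,  4.247,  0.064]), array([ 0.021, -0.028, -0.021]))
[578.49857252 -47.40528197 120.        ] [576.947279   -49.04884948 117.39095449]
```

Call:
apply_moves(series=[[[-0.3, 0.23, 0, 0, 0, 0], [-0.6, 0.46, 0, 0, 0, 0], [-0.6, 0.46, 0, 0, 0, 0], [-0.6, 0.46, 0, 0, 0, 0], [-0.6, 0.46, 0, 0, 0, 0]]])

```text
clock: 12.02
eef_pos: [519.4, 119.7, 207.4]
tool_rot: [-3.139, 0.003, 1.238]
force: [0.2, 1.2, -0.6]
width: 85.1
```

Call:
apply_moves(series=[[[-0.6, 0.46, 0, 0, 0, 0], [-0.6, 0.46, 0, 0, 0, 0], [-0.6, 0.46, 0, 0, 0, 0], [-0.6, 0.46, 0, 0, 0, 0], [-0.3, 0.23, 0, 0, 0, 0]]])

```text
clock: 12.65
eef_pos: [572.9, -42.4, 207.5]
tool_rot: [-3.139, 0.002, 1.235]
force: [-0.0, -0.2, 0.1]
width: 85.5
```

Call:
apply_moves(series=[[[-0.18, 0.13, 0, 0, 0, 0], [0, 0, 0, 0, 0, 0], [0, 0, 0, 0, 0, 0], [0, 0, 0, 0, 0, 0], [0, 0, 0, 0, 0, 0]]])

```text
clock: 13.28
eef_pos: [577.1, -48.3, 209.4]
tool_rot: [3.142, -0.0, 1.24]
force: [0.1, 0.0, -0.6]
width: 85.3
```

Run:
```python
from h import *
import cv2,pickle
print(ctrl.read_state()['eef_pos'])
c=viewer.camera_info('wrist');pickle.dump(c,open('c3.pkl','wb'))
im=viewer.get_image('wrist');b=viewer.get_image('scene')
cv2.imwrite('pics/w3.png',np.hstack([cv2.resize(im[130:300,190:370],None,fx=2.4,fy=2.4),cv2.resize(b[200:340,275:415],(370,408))]))
```

```text
[577.14765689 -48.27252545 209.42623002]
```

View pics/w3.png

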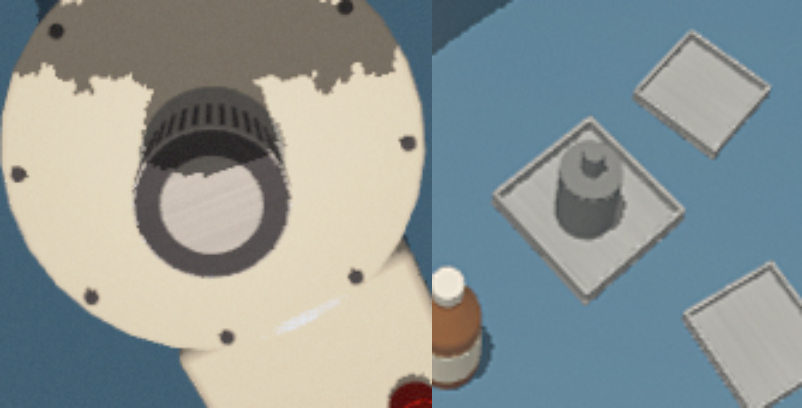

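The hood stands upright and free in the big tray. The collar top is at wrist pixel (278,214.6).

Run:
```python
from h import *
import pickle
c=pickle.load(open('c3.pkl','rb'))
print(wplane((278.3,214.6),120,c),delta((578,-48.3,92),1.24))
```

```text
[580.83953844 -49.3132859  120.        ] (array([0.011, 0.013, 2.349]), array([ 0.001, -0.002, -0.005]))
```

Call:
apply_moves(series=[[[-0.01, 0.04, 0.4, 0, 0, 0], [0, 0, 0.7, 0, 0, 0], [0, 0, 0.7, 0, 0, 0], [0, 0, 0.45, 0, 0, 0], [0, 0, 0.18, 0, 0, 0]]])

```text
clock: 14.0
eef_pos: [578.2, -50.0, 86.5]
tool_rot: [-3.139, 0.001, 1.239]
force: [0.2, 0.6, 0.5]
width: 85.5
```

Call:
apply_moves(series=[[[0, 0, 0, 0, 0, 0], [0, 0, 0, 0, 0, 0], [0, 0, 0, 0, 0, 0], [0, 0, 0, 0, 0, 0], [0, 0, 0, 0, 0, 0]]], claw=-1)

```text
clock: 14.62
eef_pos: [579.8, -50.3, 89.0]
tool_rot: [3.139, -0.001, 1.239]
force: [-0.6, 0.4, 6.5]
width: 48.5
```

Run:
```python
from h import *
s=ctrl.read_state();print(s['eef_pos'],s['force'],s['torque'],s['qpos'],s['width'])
```

```text
[579.83964581 -50.28564306  88.95812   ] [-0.58408737  0.41741663  6.52728274] [-0.00994585  0.11813035 -0.06054054] [ 0.00642992  0.72057956  0.05014686  1.83468417 -0.05985499  0.58549898
  1.33279319] 48.543268297623875
```

Call:
apply_moves(series=[[[0, 0, 0.02, 0, 0, 0.5], [0, 0, 0, 0, 0, 0.75], [0, 0, 0, 0, 0, 0.75], [0, 0, 0, 0, 0, 0], [0, 0, 0, 0, 0, 0]]])

```text
clock: 15.25
eef_pos: [580.6, -50.9, 88.8]
tool_rot: [3.138, -0.001, 1.029]
force: [-0.6, -1.3, 11.4]
width: 48.7
```

Run:
```python
from h import *
s=ctrl.read_state();print(s['eef_pos'],s['tool_rot'],s['force'],s['torque'],s['width'])
```

```text
[580.58652755 -50.85274989  88.84518829] [ 3.13774426e+00 -1.47150438e-03  1.02875133e+00] [-0.57092132 -1.29252755 11.44478241] [-0.18741648  0.193908   -0.10790347] 48.69146256023541
```

Preload is 11 N and there's no drop yet. Continuing in 12° steps.

Call:
apply_moves(series=[[[0, 0, 0, 0, 0, 0.5], [0, 0, 0, 0, 0, 0.75], [0, 0, 0, 0, 0, 0.75], [0, 0, 0, 0, 0, 0], [0, 0, 0, 0, 0, 0]]])

```text
clock: 15.88
eef_pos: [579.5, -50.2, 87.1]
tool_rot: [3.141, -0.001, 0.821]
force: [1.6, 0.1, 1.5]
width: 48.2
```

It dropped: z fell 1.7 mm and the preload went. Pushing down without turning.

Call:
apply_moves(series=[[[0, 0, 0.03, 0, 0, 0], [0, 0, 0.04, 0, 0, 0], [0, 0, 0.04, 0, 0, 0], [0, 0, 0, 0, 0, 0], [0, 0, 0, 0, 0, 0]]])

```text
clock: 16.5
eef_pos: [579.8, -50.0, 81.7]
tool_rot: [3.14, -0.001, 0.82]
force: [3.1, 1.2, 5.2]
width: 48.5
```

Run:
```python
from h import *
s=ctrl.read_state();print(s['eef_pos'],s['tool_rot'],s['force'],s['torque'],s['width'])
```

```text
[579.81536325 -50.02380536  81.72268157] [ 3.14043446e+00 -1.48037350e-03  8.20120237e-01] [3.12621051 1.15916544 5.18361085] [ 0.17751888 -0.46726071 -0.17336566] 48.51546625650988
```

Call:
apply_moves(series=[[[0, 0, 0.04, 0, 0, 0], [0, 0, 0.03, 0, 0, 0], [0, 0, 0.03, 0, 0, 0], [0, 0, 0, 0, 0, 0], [0, 0, 0, 0, 0, 0]]])

```text
clock: 17.12
eef_pos: [579.8, -50.0, 79.2]
tool_rot: [3.14, -0.002, 0.82]
force: [-3.5, 1.3, 26.1]
width: 48.3
```

Call:
apply_moves(series=[[[0, 0, 0, 0, 0, 0.3], [0, 0, 0, 0, 0, 0], [0, 0, 0, 0, 0, 0], [0, 0, 0, 0, 0, 0], [0, 0, 0, 0, 0, 0]]])

```text
clock: 17.75
eef_pos: [580.0, -50.0, 79.3]
tool_rot: [3.14, -0.002, 0.789]
force: [-3.8, 2.1, 26.1]
width: 48.4
```

Run:
```python
from h import *
import cv2
s=ctrl.read_state();print(s['eef_pos'],s['tool_rot'],s['force'],s['torque'],s['width'])
b=viewer.get_image('side');a=viewer.get_image('scene')
s=ctrl.read_state();print(s['eef_pos'],s['force'])
cv2.imwrite('pics/fin.png',np.hstack([cv2.resize(b[195:285,290:410],(480,360),interpolation=2),cv2.resize(a[200:340,275:415],(310,360))]))
```

```text
[580.04140791 -50.04114495  79.25193695] [ 3.1398964e+00 -2.4351274e-03  7.8940060e-01] [-3.75310275  2.09038227 26.05608285] [0.19755943 0.78021032 0.01100908] 48.44820353233207
[580.06077447 -50.0680392   79.275254  ] [-3.27228653  1.57869941 24.30536066]
```

View pics/fin.png

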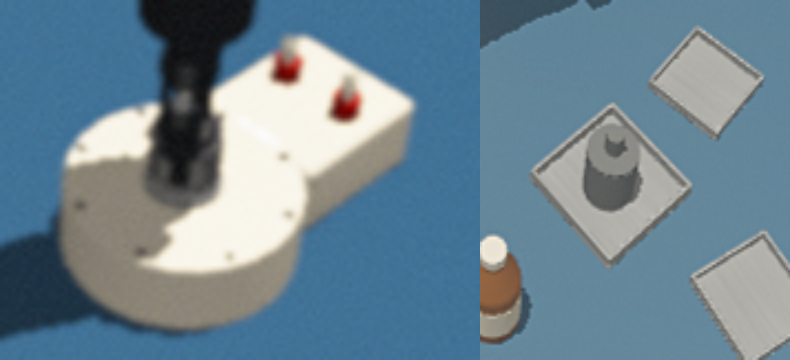

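The hard stop is at z 79.2 (26 N against a 6 N spring), but there's a moment of 0.78 N·m, so the collar may be slightly tilted. I'll level it a little and see whether it seats further.

Call:
apply_moves(series=[[[0, 0, 0, 0.03, -0.03, 0], [0, 0, 0, 0.03, -0.03, 0], [0, 0, 0, 0, 0, 0], [0, 0, 0, 0, 0, 0], [0, 0, 0, 0, 0, 0]]])

```text
clock: 18.48
eef_pos: [580.0, -50.0, 79.3]
tool_rot: [-3.137, 0.004, 0.789]
force: [-3.1, 1.8, 26.2]
width: 48.3
```

Run:
```python
from h import *
s=ctrl.read_state();print(s['eef_pos'],s['tool_rot'],s['force'],s['torque'],s['width'])
```

```text
[580.03971099 -50.0131691   79.29879972] [-3.13698938  0.00361492  0.78913697] [-3.14111691  1.80159505 26.16119197] [0.47027041 0.47234623 0.00295653] 48.31545107865343
```

Call:
apply_moves(series=[[[0, 0, 0.01, -0.04, 0.035, 0], [0, 0, 0.01, 0, 0, -0.1], [0, 0, 0, 0, 0, -0.1], [0, 0, 0, 0, 0, 0], [0, 0, 0, 0, 0, 0]]])

```text
clock: 19.1
eef_pos: [580.1, -50.1, 79.2]
tool_rot: [-3.141, -0.001, 0.809]
force: [-4.4, 2.6, 32.0]
width: 48.4
```

Run:
```python
from h import *
s=ctrl.read_state();print(s['eef_pos'],s['tool_rot'],s['force'],s['torque'],s['width'])
```

```text
[580.12808348 -50.06492561  79.21491343] [-3.14123001e+00 -5.89439152e-04  8.08713629e-01] [-4.44503775  2.59449514 31.99175047] [ 0.33463266  1.04804451 -0.33891561] 48.3637120330589
```

Call:
apply_moves(series=[[[0, 0, -0.03, 0, 0, 0.1], [0, 0, 0, 0, 0, 0], [0, 0, 0, 0, 0, 0], [0, 0, 0, 0, 0, 0], [0, 0, 0, 0, 0, 0]]])

```text
clock: 19.73
eef_pos: [580.1, -50.1, 79.3]
tool_rot: [-3.141, 0.0, 0.8]
force: [-1.3, 2.0, 21.5]
width: 48.4
```

Run:
```python
from h import *
s=ctrl.read_state();print(s['eef_pos'],s['force'],s['width'])
if s['force'][2]>15 and s['eef_pos'][2]<79.6: print(ctrl.finish_job())
```

```text
[580.13997875 -50.05708197  79.30646605] [-1.28026295  1.95085403 21.50171073] 48.37934515311564
the job is handed in; nothing more can be done
None
```

I handed the job in at 19.7 s, with the gripper still holding the collar pushed down. The hood is standing upright and released in the largest of the three trays.

- **Hood:** I lifted it about 100 mm straight up. A picture afterwards shows it standing free in the tray.
- **Collar:** After about 24° of turning, the keyways dropped over the pins. I then pushed the collar down to a hard stop. At the end it was held at TCP height 79.3 mm with about 21 N of push, against a 6 N spring.
- **Bystanders:** I never reached for the bottle, beaker or rack. I did not take a separate picture of the beaker and rack at the end.

**Checks that did not agree fully:**
- The measured travel was about 9.6 mm, not the full 10 mm. Small turns, a small levelling tilt and a push up to 32 N did not move it further. I took this as measurement slack and judged the collar home.
- A sideways moment of up to about 1 N·m stayed on the wrist while pushing, so the collar may be very slightly tilted.
- The camera position estimates differed by up to 7 mm for the knob and 13 mm for the tray. I used values in between.

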